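Stack the sample tray on the shaker's tray

TASK

Pick up the white sample tray by its handle and stack it on the blue tray of the shaker, feeling gently for the sockets until all four corner lugs have dropped in and it sits level and fully down. Keep hold of it until it is fully down, never lean hard on the shaker, then let go and leave the tray there. Do not bump the sample cup or the dropper bottles.

Things in the scene. Friction and masses are not known exactly. Their poses are not given: they have to be found in the camera images.
- tray_handle (a point): Centre of the grey bar handle bridging the loose white sample tray. Bar 90 mm long (tray's y), 16 mm wide (x) and 16 mm high, clear below, on two posts at y = +-38 mm. It lies 95 mm above the lug tips, 83 above the tray's underside, 53 above its rim. Axes: x across the bar (close the fingers this way), y along it, z up.
- shaker_home (a point): Where the centre of the blue tray's top face was at the home mark before the shaker ran, 84 mm above the table; x along the stroke, z up. It then stopped anywhere: that centre now stands 6 to 46 mm from this point towards +x. How far is NOT measured: feel or look for it. In y and yaw it is true. A seated tray's handle centre is 83 mm above this point, less 1 to 2 mm of spring give.
- cup_mid (a point): Middle (half-way up) of a sample cup with a red lid, 44 mm across, 76 mm high, standing upright; leave alone.
- dropper_blue_mid (a point): Middle (half-way up) of a white dropper bottle with a blue cap, 28 mm across, 73 mm high, standing upright; leave alone.
- dropper_green_mid (a point): Middle (half-way up) of a white dropper bottle with a green cap, 28 mm across, 73 mm high, standing upright; leave alone.
- tray: White sample tray, 0.28 to 0.46 kg, 150 x 132 mm (x by y); origin at its centre at lug-tip level, axes as the handle's. Under it 4 round lugs at x = +-50, y = +-50 mm, 14 mm across, 12 long, the lowest 2 mm tapering to 12 across. It may be stacked either way round (half a turn).
- shaker: White shaker (fixed, 246 x 172 mm, origin under its centre, 26 mm beyond the home mark) with the blue tray: two flat 200 x 32 mm rails along x at y = +-50 mm; in each two square 18 mm sockets, 24 deep, 50 mm either side of the blue tray's centre. Platform: sprung down, 1 mm per 2.5 N, bottoms at 6 mm (15 N); friction holds it against 16 N along x. Over 22 N between tray and shaker harms it.

How it is judged:
By the outcome, as a careful person would: the job done as asked, in the order asked, and still so for the second after the job is handed in, with the robot touching nothing.
It also fails if it takes over 67 s, if anything falls off the work surface, if the arm or the gripper's body presses on something with over 40 N, if the wrist force passes 120 N, or if a joint passes its speed limit or range.

ROBOT

A 6-joint arm with a two-finger parallel gripper is mounted at the origin on the work surface; the furniture and walls round the work are solid. World frame = base frame: x ahead of the robot, y to its left, z up, the work surface at z = 0. Lengths are in m, angles in rad, forces in N, time in s.
With the tool pointing down it reaches from about 0.375 to 0.975 m from the base axis. Payload 3.8 kg.
Tool frame: the origin (TCP) lies midway between the tips of the shut fingers; the grasp point (between the pads) lies 19 mm behind it; z points along the fingers, y is the line along which they close (so a half turn about z gives the same grasp; the last joint's range is limited). The gripper opens to 85 mm and grips with 20 to 120 N. Pads are 22 mm wide; open, the fingers measure 114 mm over their backs; the gripper's body (76 mm by 85 mm) begins 54 mm behind the grasp point. The pads swing forward as they close: fully open they stand 13 mm farther back than shut.
Start: joints at [1.239, 0.264, 1.604, -0, 1.274, -0.037], TCP at [0.196, 0.646, 0.231] pointing down, gripper open.
Joint ranges: [-2.63, 2.63], [-0.94, 2.18], [0.31, 2.57], [-1.31, 4.45], [0, 2.66], [-2.55, 2.55]. Speed limits (rad/s): [2.57, 2.57, 3.14, 3.14, 3.14, 3.14].

INTERFACE

Orientations are given as a rotation vector (axis times angle).
In Python, from workcell import bot gives the robot as it stands.
- The arm moves only by the tool jog_arm, never from a script. Its argument "motion" is a list of rows, each a list of 5 numbers: the opening, from -1 (shut) to 1 (fully open), then the shift along the tool's x, y, z in mm, then the turn about the tool's z in degrees. In form: [[claw, x, y, z, twist], ...]. A call has 1 to 10 rows; each row shifts and turns the commanded pose from where the row before left it, along the tool's axes as they then stand; what a row does not reach is not made up. A row lasts 1/12 s, in which the tool goes at most 41.7 mm and 7.16 degrees, less where a joint would pass 70% of its speed; a pose out of reach is approached as far as the arm can. A call with a gripper value outside its range is refused whole. The fingers move at their own pace and stop on an object; "force" is the grip in N (left out, the last holds). Time passes only in rows, so rows that do not move let the fingers close. It gives the time, the measured TCP pose, the force, the opening and the grip force at its end, in the units of the state.
- bot.read_state(): the state, without advancing time (a new reading comes with each control period).
- bot.read_camera(name): name is "scene" or "top" or "wrist"; returns (picture, depth): 480x640x3 uint8, red, green, blue; 480x640 float32, m along the optical axis (not along the pixel's ray), 0 where there is no reading.
- bot.get_calibration(name): a dict with "vfov" (degrees; the focal length in pixels is half the picture's height over the tangent of half this angle, whatever the lens; pixels are square), "cx", "cy" (the principal point, pixels), "dist" ([k1, k2, p1, p2, k3] as OpenCV has them; the pictures are not rectified), "rvec" (rotation vector, rad) and "tvec" (3), from world to camera coordinates, as OpenCV has them; the wrist camera has in their place "tool_from_camera" (4x4, takes a point from camera to tool coordinates, whose origin is the TCP and whose axes are the flange's). Camera axes: x right, y down, z forward; pixel columns grow to the right and rows downward; lengths in m; the calibration is good to about 2 mm. A picture is of the moment at which its call begins: read the wrist's pose just before it. get_calibration takes no time and is no camera call.
- bot.finish_job(): hands the job in; it is judged then, once.
The state is a dict: "time": time; "q": joint angles; "joint_vel": joint speeds; "joint_torque": joint torques, N m; "tool_pos": TCP position; "tcp_rot": TCP orientation; "wrist_force": force on the tool from outside, world axes, zero at the start; "torque": the same for the moment, N m; "width": opening from 0.0 (shut) to 1.0 (fully open); "grip_force": force on a finger pad.
Only numpy, scipy, OpenCV 4.12 (cv2) and the standard library are available. Lean on these libraries where they do the work, as an engineer would, in place of code of your own. Each camera call takes 0.05 s, during which the arm holds its last target. There are 200 camera calls.

## Working session

There is one attempt and no reset: what is moved stays moved. The work goes in short steps, Python scripts to look and compute and a tool call to move; the robot and the scene stay as the last step left them, time stands still between calls to the robot, and variables do not carry over. Pictures are saved under pics/ and viewed, at most 10 in all, crops included, and the job is handed in when it is done.

Besides the shell and the picture viewer there is one more tool, called after "Emit:" by a JSON object that holds its "fn" and its "kwargs", one argument or row to a line. jog_arm: Moves the arm, as the interface text tells. Its arguments: {"type":"object","properties":{"motion":{"type":"array"},"force":{"type":"number"}},"required":["motion"]}

```bash
mkdir -p pics
cat > h.py <<'E'
import numpy as np, cv2
from workcell import bot
from scipy.spatial.transform import Rotation as R
def snap(name,tag):
    s=bot.read_state(); im,d=bot.read_camera(name); c=bot.get_calibration(name)
    cv2.imwrite(f'pics/{tag}.png',im[:,:,::-1]); 
    f=240/np.tan(np.radians(c['vfov'])/2); K=np.array([[f,0,c['cx']],[0,f,c['cy']],[0,0,1.]])
    if name=='wrist':
        T=np.eye(4);T[:3,:3]=R.from_rotvec(s['tcp_rot']).as_matrix();T[:3,3]=s['tool_pos'];W=T@np.array(c['tool_from_camera'])
    else:
        V=np.eye(4);V[:3,:3]=R.from_rotvec(np.ravel(c['rvec'])).as_matrix();V[:3,3]=np.ravel(c['tvec']);W=np.linalg.inv(V)
    np.savez(f'pics/{tag}.npz',im=im,d=d,K=K,dist=np.array(c['dist'],float),W=W)
def load(tag):
    return dict(np.load(f'pics/{tag}.npz'))
def cloud(tag):
    m=load(tag); v,u=np.mgrid[0:480,0:640]
    n=cv2.undistortPoints(np.stack([u.ravel(),v.ravel()],1).astype(np.float64)[:,None],m['K'],m['dist'])[:,0]
    z=m['d'].ravel()[:,None].astype(float); p=np.hstack([n*z,z])@m['W'][:3,:3].T+m['W'][:3,3]
    p[z[:,0]==0]=np.nan
    return m['im'],p.reshape(480,640,3)
def ray(tag,u,v):
    m=load(tag); n=cv2.undistortPoints(np.array([[[u,v]]],float),m['K'],m['dist'])[0,0]
    return m['W'][:3,3], m['W'][:3,:3]@np.array([n[0],n[1],1])
def at_z(tag,u,v,z):
    o,r=ray(tag,u,v); return o+r*(z-o[2])/r[2]
def proj(tag,p):
    m=load(tag); V=np.linalg.inv(m['W']); return cv2.projectPoints(np.atleast_2d(np.array(p,float)),cv2.Rodrigues(V[:3,:3])[0],V[:3,3],m['K'],m['dist'])[0][:,0]
E
python3 - <<'E'
from h import *
for n in('scene','top','wrist'): snap(n,n+'0'); print(n,load(n+'0')['W'].round(3).tolist())
a=[cv2.imread(f'pics/{n}0.png') for n in('scene','top')]
s=bot.read_state();print(s)
E
```

```text
scene [[-0.741, -0.475, 0.474, 0.175], [-0.671, 0.512, -0.536, 0.458], [0.012, -0.715, -0.699, 0.67], [0.0, 0.0, 0.0, 1.0]]
top [[0.007, -0.983, 0.186, 0.32], [-1.0, -0.003, 0.025, -0.019], [-0.024, -0.186, -0.982, 1.245], [0.0, 0.0, 0.0, 1.0]]
wrist [[0.29, 0.904, 0.314, 0.116], [0.957, -0.273, -0.097, 0.671], [-0.002, 0.329, -0.944, 0.371], [0.0, 0.0, 0.0, 1.0]]
{'time': 0.15, 'q': array([ 1.23910052e+00,  2.64597431e-01,  1.60507089e+00,  4.67659333e-05,
        1.27369084e+00, -3.69643704e-02]), 'joint_vel': array([ 1.54384943e-03, -2.42941235e-03, -4.63330193e-03,  4.16210504e-04,
        2.12529216e-03, -6.46729832e-05]), 'joint_torque': array([-7.54883968e-04, -5.15903056e+01, -3.67964351e+01, -5.06456888e-05,
        8.10131285e-03, -4.23744632e-05]), 'tool_pos': array([0.19591946, 0.64534854, 0.23023062]), 'tcp_rot': array([-4.61256368e-01, -3.10717383e+00,  2.71463749e-03]), 'wrist_force': array([ 0.33549841,  0.31711869, -0.14761775]), 'torque': array([-0.009835  ,  0.04391399, -0.00632116]), 'grip_force': 0.0, 'width': 1.0029697903098744}
```

View pics/top0.png

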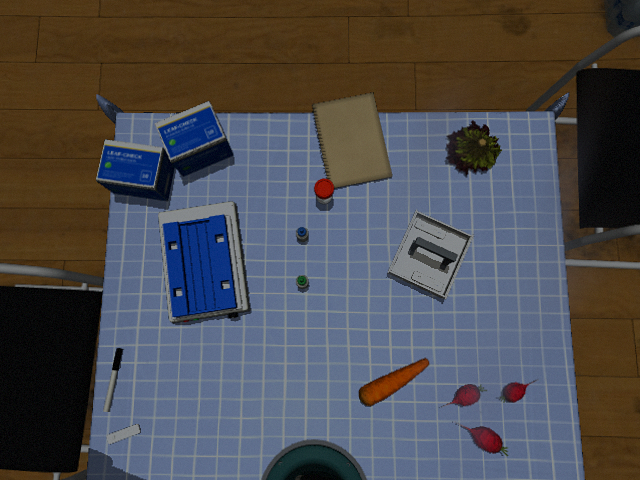

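View pics/scene0.png

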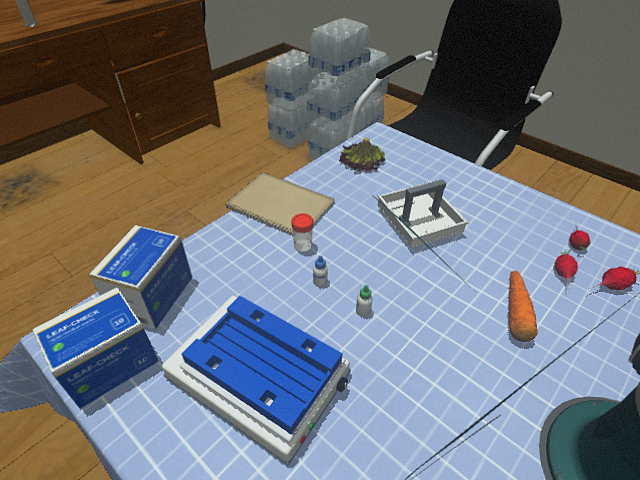

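The top view shows the shaker at px (205,265), with sockets near (173,245), (220,239), (179,292) and (227,286). The loose tray's handle is at (433,252), the cup at (324,188) and the droppers at (302,235) and (302,282). The scene view shows the same layout.

Run:
```python
from h import *
for t in('top0','scene0'):
    im,p=cloud(t); hsv=cv2.cvtColor(im,cv2.COLOR_RGB2HSV); z=p[...,2]
    b=(hsv[...,0]>105)&(hsv[...,0]<125)&(hsv[...,1]>150)&(z>.07)&(z<.095)&(p[...,1]>.05)
    b[:,:]&= True
    n,l,st,_=cv2.connectedComponentsWithStats(b.astype(np.uint8)); k=1+st[1:,4].argmax(); m=l==k
    print(t,'blue',st[k],'z',np.nanmedian(z[m]))
    print(' rect',cv2.minAreaRect((p[m][:,:2]*1000).astype(np.float32)))
    # holes
    cs,h=cv2.findContours(m.astype(np.uint8),cv2.RETR_CCOMP,cv2.CHAIN_APPROX_NONE)
    for c,hh in zip(cs,h[0]):
        if hh[3]>=0 and cv2.contourArea(c)>25:
            M=cv2.moments(c); u,v=M['m10']/M['m00'],M['m01']/M['m00']; print('  hole',round(u,1),round(v,1),cv2.contourArea(c),at_z(t,u,v,.084).round(4))
    # handle: high, grey around tray
    g=(z>.086)&(z<.12)&(p[...,1]<-.1)&(p[...,0]>.3)&(hsv[...,1]<90)&(p[...,0]<.75)
    n,l,st,_=cv2.connectedComponentsWithStats(g.astype(np.uint8)); k=1+st[1:,4].argmax(); m=l==k
    q=p[m]; print(' handle',st[k],cv2.minAreaRect((q[:,:2]*1000).astype(np.float32)),'z',np.percentile(q[:,2],[5,50,95]))
    r=(z>.03)&(z<.06)&(p[...,1]<-.1)&(hsv[...,1]<90)&(p[...,0]<.75)&(p[...,0]>.3)
    n,l,st,_=cv2.connectedComponentsWithStats(r.astype(np.uint8)); k=1+st[1:,4].argmax();q=p[l==k]
    print(' tray',st[k],cv2.minAreaRect((q[:,:2]*1000).astype(np.float32)),np.percentile(q[:,2],[5,50,95]))
for t,L in (('top0',[(324,188),(302,232),(302,280)]),('scene0',[(303,221),(320,262),(365,291)])):
    im,p=cloud(t)
    for u,v in L: print(t,p[v,u].round(3))
```

```text
top0 blue [ 163  215   74  102 2930] z 0.08329750715630835
 rect ((474.60113525390625, 242.744384765625), (199.98316955566406, 134.35107421875), 8.866509437561035)
  hole 177.9 291.8 71.0 [0.4166 0.2833 0.084 ]
  hole 225.5 284.5 72.5 [0.4321 0.1843 0.084 ]
  hole 172.9 245.7 63.0 [0.5141 0.299  0.084 ]
  hole 219.7 238.3 66.5 [0.5303 0.2003 0.084 ]
  hole 199.1 265.9 2898.5 [0.471  0.2414 0.084 ]
 handle [414 237  44  25 384] ((506.6365051269531, -252.01954650878906), (89.24076080322266, 17.227649688720703), 64.257568359375) z [0.09424862 0.10260667 0.10652319]
 tray [388 209  86  90 776] ((507.3629150390625, -252.51333618164062), (135.32626342773438, 154.8446807861328), 64.91226196289062) [0.03255703 0.04131985 0.04587226]
scene0 blue [ 182  296  160  136 5906] z 0.08392365688351677
 rect ((475.19854736328125, 245.40695190429688), (201.28567504882812, 133.9213409423828), 9.570879936218262)
  hole 268.3 399.8 98.0 [0.415  0.2888 0.084 ]
  hole 214.8 363.9 86.0 [0.5128 0.3038 0.084 ]
  hole 308.5 347.6 66.0 [0.4306 0.1916 0.084 ]
  hole 265.7 358.8 4788.0 [0.4642 0.248  0.084 ]
  hole 256.0 316.5 83.5 [0.5317 0.2068 0.084 ]
 handle [405 179  41  21 408] ((508.0033264160156, -249.43121337890625), (90.45048522949219, 19.219524383544922), 65.2343521118164) z [0.08969274 0.10226215 0.10552159]
 tray [418 195  51  44 541] ((478.7297668457031, -244.5882568359375), (121.78260803222656, 97.59785461425781), 64.8577880859375) [0.03108398 0.04057077 0.05093064]
top0 [ 0.644 -0.021  0.074]
top0 [0.548 0.026 0.064]
top0 [0.443 0.025 0.072]
scene0 [ 0.642 -0.016  0.076]
scene0 [0.55  0.034 0.062]
scene0 [0.444 0.033 0.064]
```

```bash
cat >> h.py <<'E'
def plan(xyz,yang,n,claw=1):
    """rows to bring TCP to xyz with tool-down, tool y at world angle yang deg"""
    s=bot.read_state(); M=R.from_rotvec(s['tcp_rot']).as_matrix(); y0=np.degrees(np.arctan2(M[1,1],M[0,1]))
    tw=-((yang-y0+180)%360-180)/n; d=(np.array(xyz)-s['tool_pos'])*1000/n
    print('yaw',y0.round(2),'pos',s['tool_pos'].round(4),'t',s['time'],'tilt',M[:,2].round(4), 'F',s['wrist_force'].round(1))
    rows=[]
    for i in range(n):
        a=R.from_euler('z',tw*i,degrees=True).as_matrix(); rows.append([claw]+(( M@a).T@d).round(1).tolist()+[round(tw,2)])
    print(rows)
E
python3 -c "
from h import *
plan([.46,.235,.26],9,14)"
```

```text
yaw 73.11 pos [0.1959 0.6453 0.2302] t 0.15 tilt [-6.0e-04 -1.7e-03 -1.0e+00] F [ 0.3  0.3 -0.1]
[[1, -26.6, -22.6, -2.1, np.float64(4.58)], [1, -28.3, -20.4, -2.1, np.float64(4.58)], [1, -29.8, -18.1, -2.1, np.float64(4.58)], [1, -31.2, -15.6, -2.1, np.float64(4.58)], [1, -32.3, -13.1, -2.1, np.float64(4.58)], [1, -33.3, -10.5, -2.1, np.float64(4.58)], [1, -34.0, -7.8, -2.1, np.float64(4.58)], [1, -34.5, -5.0, -2.1, np.float64(4.58)], [1, -34.8, -2.3, -2.1, np.float64(4.58)], [1, -34.9, 0.5, -2.1, np.float64(4.58)], [1, -34.7, 3.3, -2.1, np.float64(4.58)], [1, -34.3, 6.1, -2.1, np.float64(4.58)], [1, -33.7, 8.8, -2.1, np.float64(4.58)], [1, -32.9, 11.5, -2.1, np.float64(4.58)]]
```

Emit:
{"fn": "jog_arm", "kwargs": {
  "motion": [
    [1,-27,-23,-2,4.6],
    [1,-28,-20,-2,4.6],
    [1,-30,-18,-2,4.6],
    [1,-31,-16,-2,4.6],
    [1,-32,-13,-2,4.6],
    [1,-33,-10,-2,4.6],
    [1,-34,-8,-2,4.6],
    [1,-34.5,-5,-2,4.6],
    [1,-35,-2,-2,4.6],
    [1,-35,0,-2,4.6]
  ]
}}

```text
time: 0.98
tool_pos: [0.3845, 0.3506, 0.2511]
tcp_rot: [1.644, 2.677, -0.0]
wrist_force: [0.5, -0.5, 0.7]
width: 1.001
grip_force: 0.0
```

Emit:
{"fn": "jog_arm", "kwargs": {
  "motion": [
    [1,-35,3,-2,4.6],
    [1,-34,6,-2,4.6],
    [1,-34,9,-2,4.6],
    [1,-33,11,-2,4.6],
    [1,0,0,0,0],
    [1,0,0,0,0],
    [1,0,0,0,0],
    [1,0,0,0,0]
  ]
}}

```text
time: 1.65
tool_pos: [0.4578, 0.235, 0.2589]
tcp_rot: [-2.044, -2.385, 0.001]
wrist_force: [-0.8, 0.2, 0.2]
width: 1.0
grip_force: 0.0
```

Run:
```python
from h import *
snap('wrist','w1')
plan([.507,-.252,.26],-25.5,15)
```

```text
yaw 8.83 pos [0.4577 0.2352 0.259 ] t 1.7 tilt [-7.e-04  1.e-04 -1.e+00] F [ 0.4 -0.6 -0.6]
[[1, -32.6, -1.7, -0.1, np.float64(2.29)], [1, -32.6, -0.4, -0.1, np.float64(2.29)], [1, -32.6, 0.9, -0.1, np.float64(2.29)], [1, -32.6, 2.2, -0.1, np.float64(2.29)], [1, -32.5, 3.5, -0.1, np.float64(2.29)], [1, -32.3, 4.8, -0.1, np.float64(2.29)], [1, -32.1, 6.0, -0.1, np.float64(2.29)], [1, -31.8, 7.3, -0.1, np.float64(2.29)], [1, -31.5, 8.6, -0.1, np.float64(2.29)], [1, -31.1, 9.8, -0.1, np.float64(2.29)], [1, -30.7, 11.1, -0.1, np.float64(2.29)], [1, -30.2, 12.3, -0.1, np.float64(2.29)], [1, -29.7, 13.5, -0.1, np.float64(2.29)], [1, -29.2, 14.7, -0.1, np.float64(2.29)], [1, -28.6, 15.8, -0.1, np.float64(2.29)]]
```

View pics/w1.png

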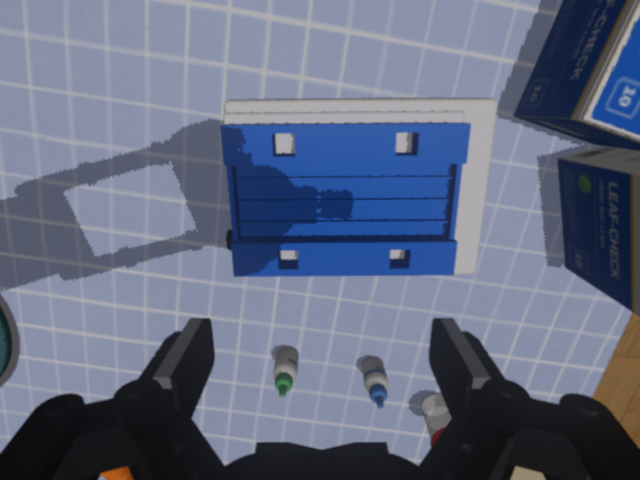

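The wrist view shows sockets at about (284,143), (405,142), (289,256) and (399,256). The droppers are at (285,370) and (375,380), clear of the shaker. I'm measuring the sockets and moving on to the tray.

Run:
```python
from h import *
im,p=cloud('w1'); z=p[...,2]
hsv=cv2.cvtColor(im,cv2.COLOR_RGB2HSV)
C=[]
for u,v in [(284,143),(405,142),(289,256),(399,256)]:
    s=(slice(v-20,v+20),slice(u-24,u+24)); 
    rim=(z[s]>.08).astype(np.uint8)
    m=((z[s]<.0805)).astype(np.uint8); n,l,st,ce=cv2.connectedComponentsWithStats(m)
    k=l[20,24]; x,y,w,h,a=st[k]; x+=u-24;y+=v-20
    e=[at_z('w1',x-.5,y+h/2-.5,.084),at_z('w1',x+w-.5,y+h/2-.5,.084),at_z('w1',x+w/2-.5,y-.5,.084),at_z('w1',x+w/2-.5,y+h-.5,.084)]
    c=np.array([*( (e[0]+e[1])/2)]); c2=(e[2]+e[3])/2
    print((x,y,w,h),'ctr',c.round(4),c2.round(4),'size',np.linalg.norm(e[0]-e[1]).round(4),np.linalg.norm(e[2]-e[3]).round(4),'rimz',np.median(z[s][rim>0]).round(4)); C.append(at_z('w1',x+w/2-.5,y+h/2-.5,.084))
C=np.array(C); print(C.mean(0).round(4)); 
d=C[1]-C[0]+C[3]-C[2]; print('yaw',np.degrees(np.arctan2(d[1],d[0])),np.linalg.norm(d)/2)
d=C[0]-C[2]+C[1]-C[3]; print('yaw y',np.degrees(np.arctan2(d[1],d[0])),np.linalg.norm(d)/2)
m=(z>.078)&(z<.09)&(hsv[...,0]>105)&(hsv[...,0]<125)&(hsv[...,1]>150); n,l,st,_=cv2.connectedComponentsWithStats(m[:, :520].astype(np.uint8));
for k in np.argsort(-st[1:,4])[:2]+1: print(st[k],cv2.minAreaRect((p[:,:520][l==k][:,:2]*1000).astype(np.float32)))
```

```text
(np.int32(272), np.int32(133), np.int32(23), np.int32(24)) ctr [0.4193 0.2878 0.084 ] [0.4193 0.2877 0.084 ] size 0.0185 0.0189 rimz 0.0826
(np.int32(396), np.int32(133), np.int32(23), np.int32(23)) ctr [0.5179 0.3035 0.084 ] [0.5179 0.3035 0.084 ] size 0.0186 0.0181 rimz 0.0826
(np.int32(278), np.int32(251), np.int32(21), np.int32(18)) ctr [0.4358 0.1895 0.084 ] [0.4358 0.1894 0.084 ] size 0.0187 0.0172 rimz 0.0826
(np.int32(390), np.int32(250), np.int32(21), np.int32(18)) ctr [0.5341 0.2057 0.084 ] [0.5341 0.2057 0.084 ] size 0.0187 0.0173 rimz 0.0826
[0.4768 0.2466 0.084 ]
yaw 9.228118402543783 0.09974252222091304
yaw y 99.45758051204884 0.09939106412767505
[ 221  124  249   42 8746] ((468.58843994140625, 295.3829345703125), (198.73109436035156, 32.03731155395508), 9.240752220153809)
[ 231  240  225   36 6842] ((484.3167724609375, 197.33798217773438), (198.7102813720703, 32.240516662597656), 9.314053535461426)
```

Emit:
{"fn": "jog_arm", "kwargs": {
  "motion": [
    [1,-33,-2,0,2.3],
    [1,-33,0,0,2.3],
    [1,-33,1,0,2.3],
    [1,-33,2,0,2.3],
    [1,-32,3.5,0,2.3],
    [1,-32,5,0,2.3],
    [1,-32,6,0,2.3],
    [1,-32,7,0,2.3],
    [1,-31.5,8.5,0,2.3],
    [1,-31,10,0,2.3]
  ]
}}

```text
time: 2.53
tool_pos: [0.4907, -0.0916, 0.2593]
tcp_rot: [-2.48, -1.929, -0.0]
wrist_force: [-0.3, 0.5, 0.5]
width: 1.001
grip_force: 0.0
```

Emit:
{"fn": "jog_arm", "kwargs": {
  "motion": [
    [1,-31,11,0,2.3],
    [1,-30,12,0,2.3],
    [1,-30,13.5,0,2.3],
    [1,-29,15,0,2.3],
    [1,-20,10,0,2.3],
    [1,0,0,0,0],
    [1,0,0,0,0],
    [1,0,0,0,0],
    [1,0,0,0,0]
  ]
}}

```text
time: 3.28
tool_pos: [0.5045, -0.2423, 0.2592]
tcp_rot: [-2.659, -1.673, -0.0]
wrist_force: [1.0, 1.0, -0.3]
width: 1.002
grip_force: 0.0
```

Run:
```python
from h import *
snap('wrist','w2')
im,p=cloud('w2'); z=p[...,2]
g=(z>.093)&(z<.113)&(abs(p[...,0]-.507)<.08)&(abs(p[...,1]+.252)<.08)
n,l,st,_=cv2.connectedComponentsWithStats(g.astype(np.uint8)); k=1+st[1:,4].argmax(); q=p[l==k]
print(st[k],cv2.minAreaRect((q[:,:2]*1000).astype(np.float32)),np.percentile(q[:,2],[5,50,95]))
g=(z>.035)&(z<.05)&(abs(p[...,0]-.507)<.11)&(abs(p[...,1]+.252)<.11); q=p[g]
print('rim',cv2.minAreaRect((q[:,:2]*1000).astype(np.float32)),np.median(q[:,2]))
plan([.507,-.252,.13],-25.5,4)
```

```text
[ 321  169   20  107 2075] ((509.9235534667969, -249.57452392578125), (89.61780548095703, 15.70437240600586), 65.29212188720703) [0.09999898 0.10153457 0.102702  ]
rim ((509.9328918457031, -249.8735809326172), (136.2533416748047, 155.37657165527344), 64.96270751953125) 0.04050464903607098
yaw -25.65 pos [ 0.5045 -0.2423  0.2592] t 3.3333 tilt [-1.e-04  4.e-04 -1.e+00] F [-1.1 -0.7  0.6]
[[1, -1.9, 1.6, 32.3, np.float64(-0.04)], [1, -1.9, 1.6, 32.3, np.float64(-0.04)], [1, -1.9, 1.6, 32.3, np.float64(-0.04)], [1, -1.9, 1.6, 32.3, np.float64(-0.04)]]
```

View pics/w2.png

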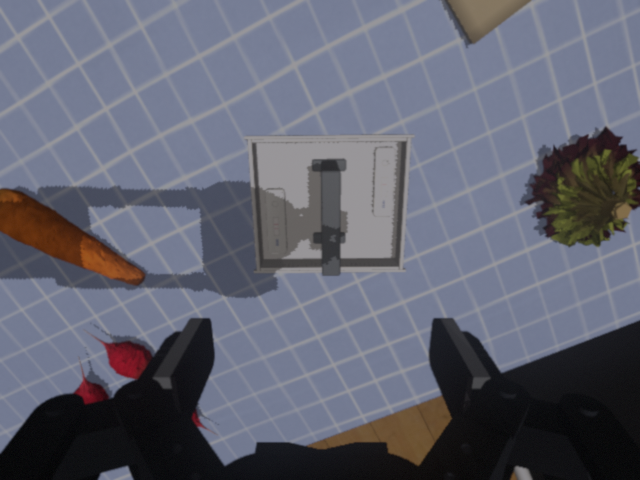

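The tray's handle is at px (331,222), with the bar vertical in the image between the open fingers' lines. Its top measures 0.102 m, as expected. Lowering onto it.

```bash
python3 -c "
from h import *
plan([.5099,-.2497,.076],-25.0,8)"
```

```text
yaw -25.65 pos [ 0.5045 -0.2423  0.2592] t 3.3333 tilt [-1.e-04  4.e-04 -1.e+00] F [-1.1 -0.7  0.6]
[[1, -0.5, 1.0, 22.9, np.float64(-0.08)], [1, -0.5, 1.0, 22.9, np.float64(-0.08)], [1, -0.5, 1.0, 22.9, np.float64(-0.08)], [1, -0.6, 1.0, 22.9, np.float64(-0.08)], [1, -0.6, 1.0, 22.9, np.float64(-0.08)], [1, -0.6, 1.0, 22.9, np.float64(-0.08)], [1, -0.6, 1.0, 22.9, np.float64(-0.08)], [1, -0.6, 1.0, 22.9, np.float64(-0.08)]]
```

Emit:
{"fn": "jog_arm", "kwargs": {
  "motion": [
    [1,-4.4,8,25,-0.6],
    [1,0,0,30,0],
    [1,0,0,30,0],
    [1,0,0,30,0],
    [1,0,0,30,0],
    [1,0,0,23,0],
    [1,0,0,15,0],
    [1,0,0,0,0],
    [1,0,0,0,0],
    [1,0,0,0,0]
  ]
}}

```text
time: 4.17
tool_pos: [0.5107, -0.2512, 0.0777]
tcp_rot: [2.65, 1.684, 0.002]
wrist_force: [-0.6, -0.3, 0.7]
width: 1.002
grip_force: 0.0
```

Emit:
{"fn": "jog_arm", "kwargs": {
  "motion": [
    [-1,0,0,0,0],
    [-1,0,0,0,0],
    [-1,0,0,0,0],
    [-1,0,0,0,0],
    [-1,0,0,0,0],
    [-1,0,0,0,0],
    [-1,0,0,0,0],
    [-1,0,0,0,0],
    [-1,0,0,0,0],
    [-1,0,0,0,0]
  ],
  "force": 80
}}

```text
time: 5.0
tool_pos: [0.5093, -0.2513, 0.0765]
tcp_rot: [-2.652, -1.683, 0.001]
wrist_force: [-2.8, 1.7, 6.0]
width: 0.17
grip_force: 78.6
```

Emit:
{"fn": "jog_arm", "kwargs": {
  "motion": [
    [-1,0,0,0,0],
    [-1,0,0,0,0],
    [-1,0,0,0,0],
    [-1,0,0,0,0]
  ]
}}

```text
time: 5.33
tool_pos: [0.5093, -0.2513, 0.0765]
tcp_rot: [-2.652, -1.683, 0.001]
wrist_force: [-3.3, 1.8, 5.5]
width: 0.171
grip_force: 78.6
```

Emit:
{"fn": "jog_arm", "kwargs": {
  "motion": [
    [-1,0,0,-5,0],
    [-1,0,0,-15,0],
    [-1,0,0,-25,0],
    [-1,0,0,-30,0],
    [-1,0,0,-30,0],
    [-1,0,0,-15,0],
    [-1,0,0,0,0],
    [-1,0,0,0,0],
    [-1,0,0,0,0]
  ]
}}

```text
time: 6.08
tool_pos: [0.5084, -0.2507, 0.1939]
tcp_rot: [-2.65, -1.682, 0.003]
wrist_force: [0.4, -0.1, -4.9]
width: 0.17
grip_force: 78.4
```

```bash
python3 -c "
from h import *
plan([.4771,.2448,.196],9.3,20,-1); print(bot.read_state()['torque'])"
```

```text
yaw -25.19 pos [ 0.5084 -0.2507  0.1939] t 6.0833 tilt [-0.0031  0.0017 -1.    ] F [ 0.4 -0.1 -4.9]
[[-1, 21.8, -12.0, -0.1, np.float64(-1.72)], [-1, 22.1, -11.3, -0.1, np.float64(-1.72)], [-1, 22.4, -10.6, -0.1, np.float64(-1.72)], [-1, 22.7, -10.0, -0.1, np.float64(-1.72)], [-1, 23.0, -9.3, -0.1, np.float64(-1.72)], [-1, 23.3, -8.6, -0.1, np.float64(-1.72)], [-1, 23.5, -7.9, -0.1, np.float64(-1.72)], [-1, 23.8, -7.1, -0.1, np.float64(-1.72)], [-1, 24.0, -6.4, -0.1, np.float64(-1.72)], [-1, 24.2, -5.7, -0.1, np.float64(-1.72)], [-1, 24.3, -5.0, -0.1, np.float64(-1.72)], [-1, 24.5, -4.2, -0.1, np.float64(-1.72)], [-1, 24.6, -3.5, -0.1, np.float64(-1.72)], [-1, 24.7, -2.8, -0.1, np.float64(-1.72)], [-1, 24.7, -2.0, -0.1, np.float64(-1.72)], [-1, 24.8, -1.3, -0.1, np.float64(-1.72)], [-1, 24.8, -0.5, -0.1, np.float64(-1.72)], [-1, 24.8, 0.2, -0.1, np.float64(-1.72)], [-1, 24.8, 1.0, -0.1, np.float64(-1.72)], [-1, 24.8, 1.7, -0.1, np.float64(-1.72)]]
[-0.05164243 -0.00833497 -0.02895123]
```

Emit:
{"fn": "jog_arm", "kwargs": {
  "motion": [
    [-1,12,-6,0,-1.7],
    [-1,22,-12,0,-1.7],
    [-1,22,-11,0,-1.7],
    [-1,23,-10,0,-1.7],
    [-1,23,-9.5,0,-1.7],
    [-1,23,-9,0,-1.7],
    [-1,23.5,-8,0,-1.7],
    [-1,24,-7,0,-1.7],
    [-1,24,-6.5,0,-1.7],
    [-1,24,-6,0,-1.7]
  ]
}}

```text
time: 6.92
tool_pos: [0.4915, -0.0129, 0.1938]
tcp_rot: [-2.37, -2.058, 0.004]
wrist_force: [0.1, -0.1, -4.0]
width: 0.171
grip_force: 78.4
```

Emit:
{"fn": "jog_arm", "kwargs": {
  "motion": [
    [-1,24,-5,0,-1.7],
    [-1,24.5,-4,0,-1.7],
    [-1,24.5,-3.5,0,-1.7],
    [-1,24.5,-3,0,-1.7],
    [-1,25,-2,0,-1.7],
    [-1,25,-1,0,-1.7],
    [-1,25,-0.5,0,-1.7],
    [-1,25,0,0,-1.7],
    [-1,25,1,0,-1.7],
    [-1,18,1,0,-1.7]
  ]
}}

```text
time: 7.75
tool_pos: [0.4773, 0.2286, 0.1938]
tcp_rot: [-2.039, -2.387, 0.005]
wrist_force: [-0.1, -0.2, -3.9]
width: 0.173
grip_force: 78.4
```

Emit:
{"fn": "jog_arm", "kwargs": {
  "motion": [
    [-1,9,0,0,-0.6],
    [-1,0,0,0,0],
    [-1,0,0,0,0],
    [-1,0,0,0,0],
    [-1,0,0,0,0],
    [-1,0,0,0,0]
  ]
}}

```text
time: 8.25
tool_pos: [0.4782, 0.2346, 0.1962]
tcp_rot: [2.034, 2.394, -0.0]
wrist_force: [-0.4, -0.6, -3.8]
width: 0.174
grip_force: 78.4
```

Run:
```python
from h import *
snap('wrist','w3'); snap('scene','s3')
im,p=cloud('w3'); s=bot.read_state(); t=s['tool_pos']
z=p[...,2]; g=(abs(p[...,0]-t[0])<.12)&(abs(p[...,1]-t[1])<.12)&(z>t[2]-.06)&(z<t[2]-.02); q=p[g]
print('rim',cv2.minAreaRect((q[:,:2]*1000).astype(np.float32)),np.percentile(q[:,2],[5,50,95]))
q2=q[abs(q[:,2]-np.median(q[:,2]))<.006]; A=np.c_[q2[:,:2]-t[:2],np.ones(len(q2))]; print('plane',np.linalg.lstsq(A,q2[:,2],rcond=None)[0])
plan([.4771,.2448,.196],9.3,1,-1)
```

```text
rim ((478.2900085449219, 238.02676391601562), (155.62950134277344, 131.70590209960938), 9.399103164672852) [0.13848354 0.14621258 0.16125985]
plane [0.0019055  0.00658431 0.14323385]
yaw 9.33 pos [0.4784 0.2348 0.1964] t 8.35 tilt [ 2.e-04 -0.e+00 -1.e+00] F [-0.4 -0.2 -4.9]
[[-1, 10.0, 0.4, 0.4, np.float64(0.03)]]
```

View pics/w3.png

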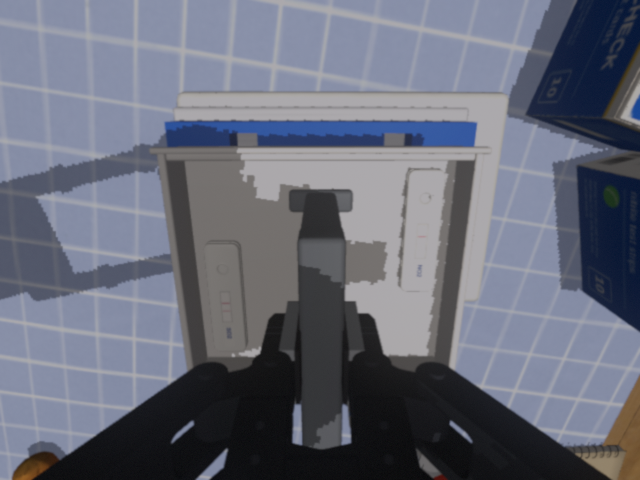

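View pics/s3.png

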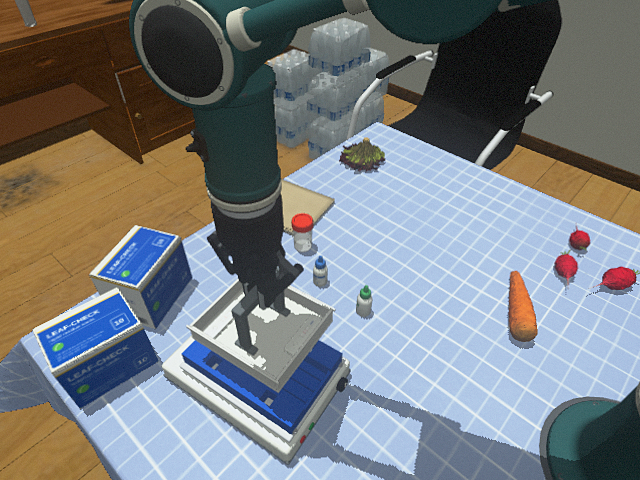

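The tray is held level above the shaker. The wrist view shows its far edge at row 150, with the far sockets peeking out at (247,139) and (397,139). It is about 10 mm short in tool x, so I'll shift it and then lower gently.

Emit:
{"fn": "jog_arm", "kwargs": {
  "motion": [
    [-1,5,0,0,0],
    [-1,5,0.4,0,0],
    [-1,0,0,10,0],
    [-1,0,0,10,0],
    [-1,0,0,6,0],
    [-1,0,0,4,0],
    [-1,0,0,2,0],
    [-1,0,0,0,0],
    [-1,0,0,0,0],
    [-1,0,0,0,0]
  ]
}}

```text
time: 9.18
tool_pos: [0.4773, 0.2456, 0.1647]
tcp_rot: [2.032, 2.396, 0.001]
wrist_force: [-0.0, -0.3, -4.6]
width: 0.175
grip_force: 78.4
```

```bash
python3 -c "
from h import *
plan([.4771,.2448,.1635],9.3,1,-1); s=bot.read_state();print(s['wrist_force'],s['torque'])"
```

```text
yaw 9.41 pos [0.4773 0.2456 0.1647] t 9.1833 tilt [ 7.e-04  3.e-04 -1.e+00] F [-0.  -0.3 -4.6]
[[-1, -0.8, -0.3, 1.2, np.float64(0.11)]]
[-0.03932576 -0.25465472 -4.60434514] [-0.0032172  -0.00616829 -0.03527031]
```

Emit:
{"fn": "jog_arm", "kwargs": {
  "motion": [
    [-1,-0.8,-0.2,1,0.1],
    [-1,0,0,1,0],
    [-1,0,0,1,0],
    [-1,0,0,1,0],
    [-1,0,0,1,0],
    [-1,0,0,1,0],
    [-1,0,0,0,0],
    [-1,0,0,0,0]
  ]
}}

```text
time: 9.85
tool_pos: [0.4767, 0.2447, 0.1581]
tcp_rot: [-2.034, -2.394, 0.0]
wrist_force: [-0.4, 0.2, -4.0]
width: 0.173
grip_force: 78.4
```

Emit:
{"fn": "jog_arm", "kwargs": {
  "motion": [
    [-1,0,0,1,0],
    [-1,0,0,1,0],
    [-1,0,0,1,0],
    [-1,0,0,1,0],
    [-1,0,0,0,0],
    [-1,0,0,0,0]
  ]
}}

```text
time: 10.35
tool_pos: [0.4768, 0.2447, 0.1541]
tcp_rot: [-2.034, -2.394, 0.0]
wrist_force: [-0.3, -0.8, -4.5]
width: 0.17
grip_force: 78.4
```

Lugs are in, with no contact force so far. Continuing down to the seat.

Emit:
{"fn": "jog_arm", "kwargs": {
  "motion": [
    [-1,0,0,1,0],
    [-1,0,0,1,0],
    [-1,0,0,1,0],
    [-1,0,0,1,0],
    [-1,0,0,1,0],
    [-1,0,0,0,0],
    [-1,0,0,0,0]
  ]
}}

```text
time: 10.93
tool_pos: [0.4768, 0.2447, 0.1492]
tcp_rot: [-2.034, -2.394, 0.0]
wrist_force: [0.0, -0.3, -4.3]
width: 0.174
grip_force: 78.4
```

Emit:
{"fn": "jog_arm", "kwargs": {
  "motion": [
    [-1,0,0,1,0],
    [-1,0,0,1,0],
    [-1,0,0,0.5,0],
    [-1,0,0,0,0],
    [-1,0,0,0,0]
  ]
}}

```text
time: 11.35
tool_pos: [0.4769, 0.2448, 0.1471]
tcp_rot: [2.034, 2.394, 0.0]
wrist_force: [-2.8, -0.8, -1.0]
width: 0.172
grip_force: 78.9
```

Emit:
{"fn": "jog_arm", "kwargs": {
  "motion": [
    [-1,0,0,0.7,0],
    [-1,0,0,0.7,0],
    [-1,0,0,0,0],
    [-1,0,0,0,0],
    [-1,0,0,0,0]
  ]
}}

```text
time: 11.77
tool_pos: [0.4768, 0.2448, 0.1457]
tcp_rot: [2.034, 2.394, 0.0]
wrist_force: [-4.2, -0.3, 1.8]
width: 0.171
grip_force: 79.4
```

Run:
```python
from h import *
s=bot.read_state();print(s['wrist_force'],s['torque'],s['tool_pos'])
snap('scene','s4')
im=load('s4')['im'][270:470,150:370]; cv2.imwrite('pics/s4c.png',cv2.resize(im[:,:,::-1],None,fx=3,fy=3,interpolation=cv2.INTER_CUBIC)[:600])
```

```text
[-4.1776606  -0.34150041  1.81525135] [-0.04842933  0.37331564 -0.06271906] [0.47684483 0.24475935 0.14569797]
```

View pics/s4c.png

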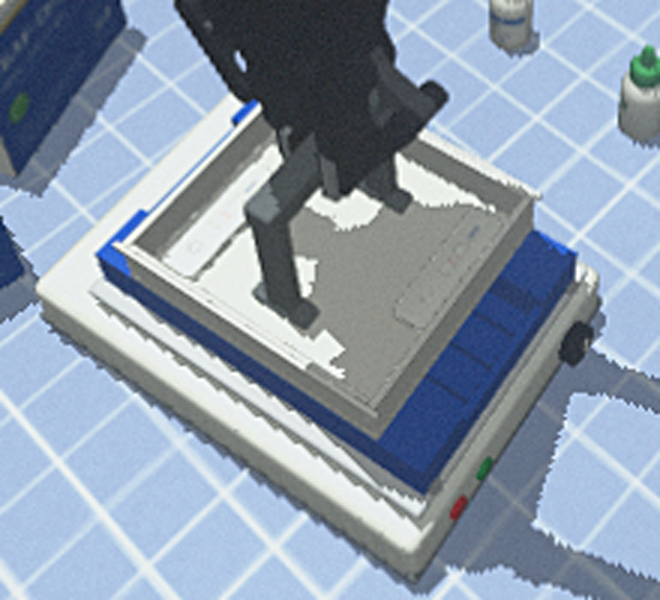

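The tray looks nested on the blue rails, with its underside flush along the near edge and the right end. I'll press down slightly more and check that it's level by depth.

Emit:
{"fn": "jog_arm", "kwargs": {
  "motion": [
    [-1,0,-0.4,0.7,0],
    [-1,0,-0.4,0.7,0],
    [-1,0,0,0,0],
    [-1,0,0,0,0],
    [-1,0,0,0,0]
  ]
}}

```text
time: 12.23
tool_pos: [0.4768, 0.2448, 0.1447]
tcp_rot: [2.033, 2.394, 0.002]
wrist_force: [-2.6, -0.8, 4.5]
width: 0.169
grip_force: 79.8
```

```bash
cat > lv.py <<'E'
from h import *
import sys
t=sys.argv[1]; s=bot.read_state();print(s['time'],s['wrist_force'].round(1),s['torque'].round(2),s['tool_pos'].round(4))
c=np.array([.4766,.2465]);a=np.radians(9.3)
for n in ('scene','wrist','top'):
    snap(n,n+t); im,p=cloud(n+t); d=p[...,:2]-c; z=p[...,2]
    x=d[...,0]*np.cos(a)+d[...,1]*np.sin(a); y=-d[...,0]*np.sin(a)+d[...,1]*np.cos(a)
    def fit(g,w):
        if g.sum()<30: return
        A=np.c_[x[g],y[g],np.ones(g.sum())]; f=cv2.fitLine; r=np.zeros(g.sum())
        k=np.ones(len(A),bool)
        for _ in range(5): q=np.linalg.lstsq(A[k],z[g][k],rcond=None)[0]; k=abs(z[g]-A@q)<.002
        print(n,w,k.sum(),'slope mm/100mm x,y',(q[:2]*100).round(2),'z0',q[2].round(4))
    fit((abs(z-.127)<.008)&(abs(x)<.08)&(abs(y)<.07)&((abs(x)>.068)|(abs(y)>.06)),'rim')
    fit((abs(z-.082)<.008)&(abs(x)>.082)&(abs(x)<.098)&(abs(y)<.066)&(abs(y)>.036),'rails')
E
python3 lv.py 5
```

```text
12.2333 [-2.6 -0.8  4.5] [-0.17  0.27  0.01] [0.4768 0.2448 0.1447]
scene rails 538 slope mm/100mm x,y [-0.15  0.35] z0 0.0806
wrist rails 3515 slope mm/100mm x,y [ 0.04 -0.08] z0 0.079
top rails 128 slope mm/100mm x,y [-0.22 -1.19] z0 0.0796
```

```bash
sed -i 's/z-.127/z-.110/' lv.py; python3 lv.py 6
```

```text
12.3833 [-2.9 -1.1  5. ] [-0.14  0.25  0.03] [0.4768 0.2448 0.1447]
scene rim 1053 slope mm/100mm x,y [-0.3   0.51] z0 0.1102
scene rails 530 slope mm/100mm x,y [-0.22  0.36] z0 0.0806
wrist rim 8197 slope mm/100mm x,y [-0.02  0.43] z0 0.1086
wrist rails 3532 slope mm/100mm x,y [ 0.03 -0.1 ] z0 0.079
top rim 224 slope mm/100mm x,y [-0.66  0.36] z0 0.1095
top rails 122 slope mm/100mm x,y [-0.16  1.65] z0 0.081
```

Rim minus rails is 29.6 mm in two views against 30 nominal, so the tray is level and fully down. I'll ease the press, release and retreat straight up.

Emit:
{"fn": "jog_arm", "kwargs": {
  "motion": [
    [-1,0,0,-0.7,0],
    [-1,0,0,-0.7,0],
    [-1,0,0,-0.3,0],
    [-1,0,0,0,0],
    [-1,0,0,0,0]
  ],
  "force": 40
}}

```text
time: 12.95
tool_pos: [0.4767, 0.2448, 0.1458]
tcp_rot: [2.033, 2.394, 0.002]
wrist_force: [1.2, -0.4, 2.3]
width: 0.174
grip_force: 79.3
```

Emit:
{"fn": "jog_arm", "kwargs": {
  "motion": [
    [0,0,0,0,0],
    [0.4,0,0,0,0],
    [0.7,0,0,0,0],
    [1,0,0,0,0],
    [1,0,0,0,0],
    [1,0,0,0,0],
    [1,0,0,0,0],
    [1,0,0,0,0],
    [1,0,0,0,0],
    [1,0,0,0,0]
  ]
}}

```text
time: 13.78
tool_pos: [0.4761, 0.2446, 0.1457]
tcp_rot: [2.034, 2.394, 0.0]
wrist_force: [0.7, -0.5, 0.9]
width: 1.0
grip_force: 0.0
```

Emit:
{"fn": "jog_arm", "kwargs": {
  "motion": [
    [1,0,0,-5,0],
    [1,0,0,-10,0],
    [1,0,0,-20,0],
    [1,0,0,-30,0],
    [1,0,0,-30,0],
    [1,0,0,-20,0],
    [1,0,0,0,0],
    [1,0,0,0,0],
    [1,0,0,0,0]
  ]
}}

```text
time: 14.53
tool_pos: [0.4758, 0.2445, 0.2607]
tcp_rot: [-2.034, -2.394, 0.0]
wrist_force: [-0.6, 0.3, -0.2]
width: 1.002
grip_force: 0.0
```

```bash
python3 lv.py 7
```

```text
14.5333 [-0.6  0.3 -0.2] [-0.03 -0.01  0.01] [0.4758 0.2445 0.2607]
scene rim 1204 slope mm/100mm x,y [-0.31  0.78] z0 0.1121
scene rails 559 slope mm/100mm x,y [-0.15  0.43] z0 0.0826
wrist rim 4554 slope mm/100mm x,y [0.01 0.12] z0 0.1109
wrist rails 2359 slope mm/100mm x,y [ 0.06 -0.09] z0 0.081
top rim 202 slope mm/100mm x,y [-0.62 -1.65] z0 0.1105
top rails 124 slope mm/100mm x,y [-0.17 -0.38] z0 0.082
```

View pics/scene7.png

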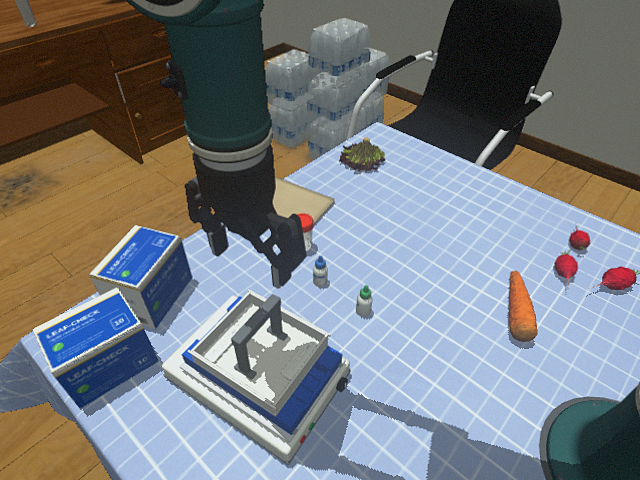

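The tray sits level on the shaker around (260,345). The gripper is clear of it, and the cup and droppers are where they were.

```bash
python3 -c "
from workcell import bot
print(bot.finish_job())"
```

```text
the job is handed in; nothing more can be done
None
```

The white tray is stacked on the shaker's blue tray, level and fully down (rim about 30 mm above the rails, as it should be); I let go, left the cup and dropper bottles untouched, and handed the job in at about 15 s.

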